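# Nudge the dial and the rose window into their model fronts

### The arm

A 6-joint arm with a two-finger parallel gripper is mounted at the origin on the work surface. World frame = base frame: x ahead of the robot, y to its left, z up, the work surface at z = 0. Lengths are in m, angles in rad, forces in N, time in s.
With the tool pointing down it reaches from about 0.275 to 1 m from the base axis. Payload 8.4 kg.
Tool frame: the origin (TCP) lies on the centre line of the jaws, within the pads' length; the fingertips stand 17 mm ahead of it and the grasp point (between the pads) lies 2 mm behind it (bot.tcp_to_tips is the y of the fingertips in the tool frame, in m); y points along the fingers, z is the direction in which the jaws open and shut, and the axes are right-handed (so a half turn about y gives the same grasp; the last joint's range is limited). The gripper opens to 85 mm and grips with 20 to 120 N. Pads are 22 mm wide; open, the fingers measure 114 mm over their backs; the gripper's body (76 mm by 85 mm) begins 54 mm behind the grasp point. The pads swing forward as they close: fully open they stand 13 mm farther back than shut.
Start: joints at [-1.182, 0.353, 1.633, -0, 1.155, -0.002], TCP at [0.238, -0.578, 0.248] pointing down, gripper open.
Joint ranges: [-2.63, 2.63], [-0.92, 2.1], [0.06, 2.66], [-1.3, 4.44], [0, 2.69], [-3.02, 3.02]. Speed limits (rad/s): [2.22, 2.22, 2.79, 3.14, 3.14, 3.14].

### API

Orientations are given as a unit quaternion [x, y, z, w].
In Python, from workcell import bot, hand, kinematics, get_obs, vision, hand_in gives the robot as it stands. The module is installed in compiled form; this text tells all that it offers. Calls block until the motion is done:
- bot.reach(position, orientation): joint-space move of the TCP to a pose.
- bot.servo_line(position, ori=None, velocity=0.15): straight line of the TCP; ori=None keeps the orientation; velocity is the mean speed in m/s.
- bot.goto_joints(angles): joint-space move.
- hand.move_gripper(opening, strength=None): finger opening in m; strength is the grip in N (None keeps the last); returns when the fingers have stopped.
- bot.dwell(seconds).
- kinematics.solve_ik(position, orientation): joint angles nearest the present ones, or None.
- get_obs(): the state.
- vision.read_camera(name): name is "side" or "top"; returns a dict with "frame" (480x640x3 uint8, red, green, blue), "intrinsics" (3x3 intrinsics, pixels), "view" (4x4, takes a point from world to camera coordinates). Camera axes: x right, y down, z forward; pixel columns grow to the right and rows downward; lengths in m; the calibration is good to about 2 mm. A picture is of the moment at which its call begins. There is no depth.
A pose or a line that the arm cannot do raises bot.IKError and nothing moves.
- hand_in(): hands the job in, once; it reports no verdict.
The state is a dict: "time_s": time; "joint_pos": joint angles; "joint_vel": joint speeds; "joint_efforts": joint torques, N m; "position": TCP position; "orientation": TCP orientation; "wrist_force": force on the tool from outside, world axes, zero at the start; "ft_torque": the same for the moment, N m; "gripper_width": finger opening in m.
Only numpy, scipy, OpenCV 4.12 (cv2) and the standard library are available. Lean on these libraries where they do the work, as an engineer would, in place of code of your own. Each camera call takes 0.05 s, during which the arm holds its last target.

### The job

Two model building fronts lie on the bench, each with its round insert lying loose on it. With the fingertips, push the white clock dial across the brown tower front and the brass rose window across the grey chapel front until each drops into the round recess of its own front and lies flat and flush, decorated face up. Only slide them: do not lift them off the panels or push them off the edge, and do not disturb the glue bottle, the wood offcut, the hammer or the screwdriver.

Things in the scene. Friction and masses are not known exactly. Their poses are not given: they have to be found in the camera images.
- tower: Front panel of a model clock tower, brown fibreboard with darker painted lines. Lies flat, fixed to the bench: 240 mm (own x) by 150 mm (own y), 20 mm thick; smooth flat top face, 20 mm above the bench. Four low cleats (12 mm high, 10 mm wide) along its long sides. Origin: centre of the underside, z up. Its round recess is centred 55 mm from the origin along the panel's own +x.
- chapel: Front panel of a model chapel, painted blue-grey with darker lines. Lies flat, fixed to the bench: 240 mm (own x) by 150 mm (own y), 20 mm thick; smooth flat top face, 20 mm above the bench. Four low cleats (12 mm high, 10 mm wide) along its long sides. Origin: centre of the underside, z up. Its round recess is centred 55 mm from the origin along the panel's own +x.
- tower_seat (a point): Centre of the floor of the tower's round recess (pale bare-wood floor): 53 mm in diameter, 8 mm deep, so the floor is 12 mm and the rim 20 mm above the bench. Axes as the panel's.
- chapel_seat (a point): Centre of the floor of the chapel's round recess (pale bare-wood floor): 45 mm in diameter, 8 mm deep, so the floor is 12 mm and the rim 20 mm above the bench. Axes as the panel's.
- dial: Clock dial, white disc with black hour marks and hands, 50 mm in diameter, 8 mm thick, about 60 g (varies). Origin: centre of its underside, z up out of its decorated face. Starts loose on the panel's top face, 100 to 150 mm from the recess's centre; ordinary dry friction. Over the recess it stays up on the rim, or tips slightly, until its centre is within about 1.5 mm of the recess's centre, then drops 8 mm.
- rose: Rose window, brass disc with eight blue spots, 42 mm in diameter, 8 mm thick, about 70 g (varies). Origin: centre of its underside, z up out of its decorated face. Starts loose on the panel's top face, 100 to 150 mm from the recess's centre; ordinary dry friction. Over the recess it stays up on the rim, or tips slightly, until its centre is within about 1.5 mm of the recess's centre, then drops 8 mm.
- glue: Bystander: white glue bottle, 44 mm in diameter and 85 mm tall, standing loose on the bench beyond the panels. Origin: centre of its underside.
- offcut: Bystander: loose wood block 40 x 50 x 30 mm (x, y, z) on the bench on the robot's side of the panels. Origin: centre of its underside.
- hammer: Bystander: hammer lying loose on the bench to the right (-y) of the panels, along its own x. Origin on the bench under its middle.
- screwdriver: Bystander: screwdriver lying loose on the bench to the left (+y) of the panels, along its own x. Origin on the bench under its middle.

How it is judged:
At the end, for the whole second after the job is handed in: The clock dial lies in the tower's recess and the rose window in the chapel's: each centred within 3 mm, its underside less than 2 mm above the recess floor, tilted less than 0.06 rad, face up and at rest (horizontal distance between dial and tower_seat below 0.003 m and z of dial in the frame of tower_seat between -0.003 and 0.002 m and angle between each of dial, rose's own z axis and vertical below 0.06 rad and linear speed of each of dial, rose below 0.01 m/s and horizontal distance between rose and chapel_seat below 0.003 m and z of rose in the frame of chapel_seat between -0.003 and 0.002 m); the robot touches nothing.
It fails at once if an insert is lifted (underside more than 10 mm above its panel's face) (height (world z) of any of dial, rose above 0.03 m).
It fails at once if an insert is pushed off the edge of its panel (height (world z) of any of dial, rose below 0.008 m).
It fails at once if the glue bottle, offcut, hammer or screwdriver is disturbed (moved more than 20 mm) (distance of any of glue, offcut, hammer, screwdriver from where it was at the start of the episode above 0.02 m).
It also fails if it takes over 58 s, if anything falls off the work surface, if the arm or the gripper's body presses on something with over 40 N, if the wrist force passes 120 N, or if a joint passes its speed limit or range.

## Working session

There is one attempt and no reset: what is moved stays moved. The work goes in short steps, each a Python script; the robot and the scene stay as the last script left them, time stands still between calls to the robot, and variables do not carry over. Pictures are saved under pics/ and viewed, and the job is handed in when it is done.

```bash
mkdir -p pics; ls; python3 - <<'E'
from workcell import bot, vision, get_obs
import cv2
o=get_obs(); print(o['time_s'],o['position'],o['orientation'],o['gripper_width'],bot.tcp_to_tips)
for n in('top','side'):
    c=vision.read_camera(n); cv2.imwrite(f'pics/{n}0.png',c['frame'][:,:,::-1]); print(n,c['intrinsics'],c['view'])
E
```

```text
pics
0.0 [ 0.23788731 -0.57746421  0.2475804 ] [-0.13740327  0.69411939 -0.69317939  0.13718947] 0.08515458706825567 0.017
top [[476.29439259   0.         326.50603082]
 [  0.         476.29439259 243.35267212]
 [  0.           0.           1.        ]] [[ 0.00592235 -0.99965012  0.02577897 -0.03703421]
 [-0.99605652 -0.00817925 -0.08834308  0.59265805]
 [ 0.08852302 -0.02515411 -0.99575647  1.07481097]
 [ 0.          0.          0.          1.        ]]
side [[471.49598351   0.         320.33205573]
 [  0.         471.49598351 236.74001723]
 [  0.           0.           1.        ]] [[ 0.98917044 -0.14654169 -0.00820783 -0.59443726]
 [-0.11141048 -0.71327382 -0.69197411  0.07435524]
 [ 0.09554862  0.68539478 -0.72187566  1.02030008]
 [ 0.          0.          0.          1.        ]]
```

View pics/top0.png

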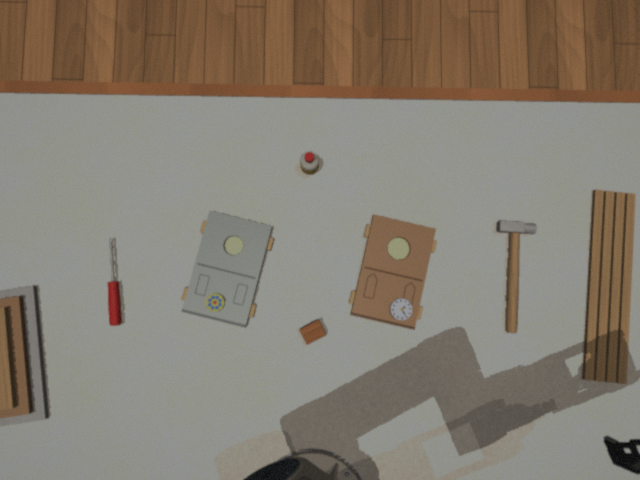

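View pics/side0.png

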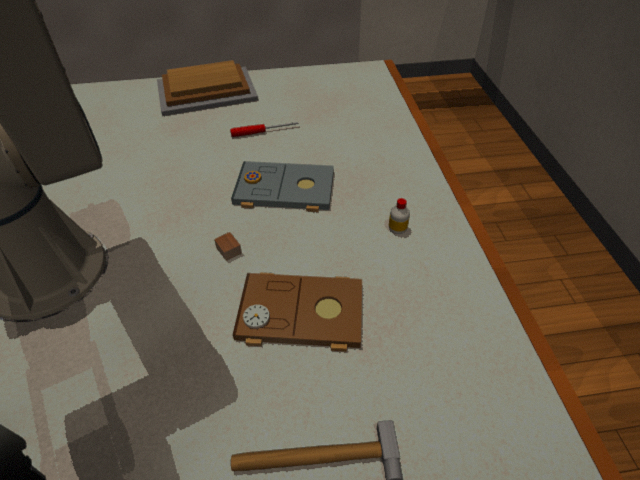

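The top picture shows the grey chapel front with its recess near (233,245) and the rose near (215,302). The brown tower front has its recess near (398,248) and the dial near (402,309). The offcut is at (313,331) and the glue at (310,162). Next I'll measure these positions.

```bash
cat > h.py <<'E'
import numpy as np, cv2
from workcell import bot, hand, kinematics, get_obs, vision
def ray(c,u,v,z):
    K,V=c['intrinsics'],c['view']; R,t=V[:3,:3],V[:3,3]
    o=-R.T@t; d=R.T@np.linalg.inv(K)@np.array([u,v,1.]); return (o+d*(z-o[2])/d[2])
def proj(c,p):
    q=c['view'][:3,:3]@np.asarray(p,float)+c['view'][:3,3]; q=c['intrinsics']@q; return q[:2]/q[2]
def crop(c,uv,r=40,s=8):
    u,v=[int(round(x)) for x in uv]; return cv2.resize(c['frame'][max(v-r,0):v+r,max(u-r,0):u+r],None,fx=s,fy=s,interpolation=cv2.INTER_CUBIC)
E
python3 - <<'E'
from h import *
for n,A in (('top',[(398,262),(228,268)]),('side',[(299,309),(284,186)])):
    c=vision.read_camera(n)
    R,t=c['view'][:3,:3],c['view'][:3,3]; print(n,'cam at',-R.T@t)
    a=np.hstack([crop(c,x,70,6)[:, :] for x in A]); a=cv2.resize(a,(800,400))
    cv2.imwrite(f'pics/{n}crop.png',a[:,:,::-1])
    f=c['frame']; hsv=cv2.cvtColor(f,cv2.COLOR_RGB2HSV)
    pts={'top':[(398,248),(402,300),(380,230),(392,309),(233,245),(215,302),(225,223),(210,230)],'side':[(328,309),(250,316),(275,330),(306,184),(253,177),(300,170)]}[n]
    for p in pts: print(p,f[p[1],p[0]],hsv[p[1],p[0]])
c=vision.read_camera('top')
for nm,u,v,z in (('tseat',398,248,.016),('dial',402,309,.024),('cseat',233,245,.016),('rose',215,302,.024),('offcut',313,331,.02),('glue',310,162,.05)): print(nm,ray(c,u,v,z)[:2])
E
```

```text
top cam at [ 0.49539473 -0.00513784  1.12356191]
(398, 248) [147 147 117] [ 30  52 147]
(402, 300) [143 144 149] [115  10 149]
(380, 230) [130 101  77] [ 14 104 130]
(392, 309) [120 119 122] [130   6 122]
(233, 245) [146 147 118] [ 31  50 147]
(215, 302) [141  73  53] [  7 159 141]
(225, 223) [125 128 121] [ 43  14 128]
(210, 230) [128 131 126] [ 48  10 131]
side cam at [ 0.49879546 -0.73338254  0.78310265]
(328, 309) [138 127  73] [ 25 120 138]
(250, 316) [138 138 128] [ 30  18 138]
(275, 330) [103  68  38] [ 14 161 103]
(306, 184) [137 121  70] [ 23 125 137]
(253, 177) [133  84  38] [ 15 182 133]
(300, 170) [85 88 86] [70  9 88]
tseat [ 0.58430459 -0.20069592]
dial [ 0.44301073 -0.20748018]
cseat [0.58823193 0.18411885]
rose [0.45683733 0.22056679]
offcut [ 0.39194267 -0.00329923]
glue [0.7780665 0.0067684]
```

```bash
sleep 1
```

```text
(no output)
```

View pics/topcrop.png

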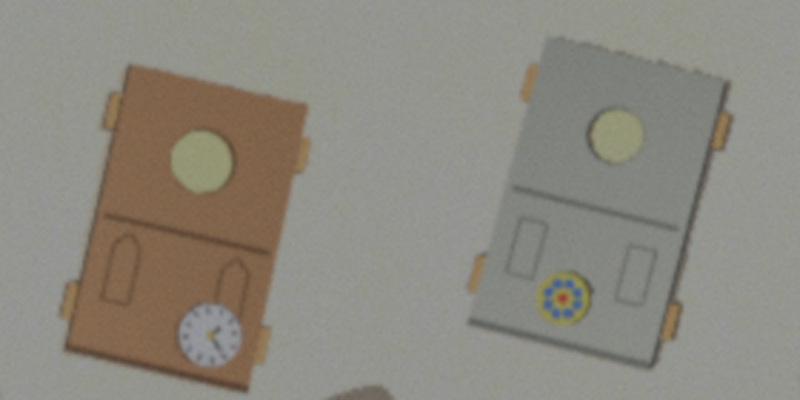

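View pics/sidecrop.png

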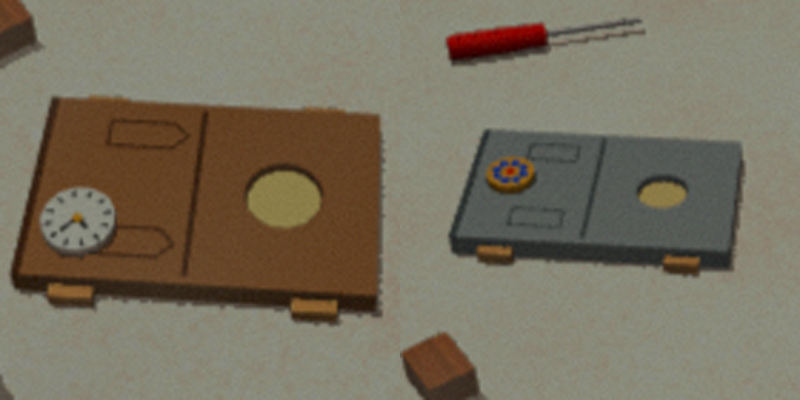

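Both crops are clear: the recesses are whole, and the discs lie flat near the ends of the panels closest to the robot. I'll segment at sub-pixel level in both views and check the sizes.

```bash
cat >> h.py <<'E'
S=8
def blob(c,uv,kind,r=22):
    """centroid (px) of the blob near uv, using upsampled crop"""
    u,v=[int(round(x)) for x in uv]
    f=cv2.GaussianBlur(c['frame'],(3,3),0)[v-r:v+r+1,u-r:u+r+1]
    M=np.float32([[S,0,0],[0,S,0]]); n=(2*r)*S+1
    a=cv2.warpAffine(f,M,(n,n),flags=cv2.INTER_LINEAR).astype(float)
    R,G,B=a[...,0],a[...,1],a[...,2]; br=a.max(2); sat=(br-a.min(2))/np.maximum(br,1)
    if kind=='thole': m=(R-G<14)&(br>95)&(R-B>15)
    if kind=='chole': m=(R-B>16)&(br>95)
    if kind=='dial': m=(sat<.18)
    if kind=='rose': m=(sat>.20)
    m=m.astype(np.uint8)
    cs,_=cv2.findContours(m,cv2.RETR_EXTERNAL,cv2.CHAIN_APPROX_NONE)
    ctr=np.array([n/2,n/2])
    cs=[k for k in cs if cv2.contourArea(k)>60*S*S]
    k=min(cs,key=lambda k:np.linalg.norm(k[:,0].mean(0)-ctr))
    k=cv2.convexHull(k); mm=cv2.moments(k); e=cv2.fitEllipse(k)
    ce=np.array([mm['m10'],mm['m01']])/mm['m00']
    return ce/S+[u-r,v-r], np.array(e[1])/S, cv2.contourArea(k)/S/S
Z={'thole':.016,'chole':.016,'dial':.024,'rose':.024}
def locate(c,uv,kind,z=None,r=22):
    p,e,A=blob(c,uv,kind,r); z=Z[kind] if z is None else z
    w=ray(c,*p,z); sc=np.linalg.norm(ray(c,p[0]+1,p[1],z)-w)
    return w[:2],p,e*sc*1000
E
python3 - <<'E'
from h import *
G={'top':{'thole':(398,248),'dial':(402,309),'chole':(233,245),'rose':(215,302)},'side':{'thole':(328,309),'dial':(257,316),'chole':(306,184),'rose':(253,177)}}
P={}
for n in G:
    c=vision.read_camera(n)
    for k,uv in G[n].items():
        try:
            w,p,e=locate(c,uv,k,r=22 if n=='top' else 19); P[n,k]=w
            print(n,k,w.round(4),p.round(2),'axes mm',e.round(1))
        except Exception as ex: print(n,k,ex)
for n in G:
  for a,b in(('thole','dial'),('chole','rose')):
    d=P[n,a]-P[n,b]; print(n,b,'->',a,d.round(4),np.linalg.norm(d).round(4),np.degrees(np.arctan2(d[1],d[0])).round(2))
E
```

```text
top thole [ 0.5842 -0.201 ] [398.13 248.06] axes mm [51.2 53.3]
top dial [ 0.4435 -0.2049] [400.89 308.77] axes mm [51.3 51.9]
top chole [0.5881 0.1835] [233.29 245.06] axes mm [42.3 44.4]
top rose [0.4569 0.2213] [214.69 301.98] axes mm [42.9 44.7]
side thole [ 0.5862 -0.1991] [327.68 307.83] axes mm [36.3 46.6]
side dial [ 0.4458 -0.2019] [255.85 315.81] axes mm [41.7 49.1]
side chole [0.5902 0.1824] [305.49 184.23] axes mm [24.  43.3]
side rose [0.4591 0.2237] [252.24 176.66] axes mm [36.6 47.6]
top dial -> thole [0.1406 0.0039] 0.1407 1.6
top rose -> chole [ 0.1312 -0.0378] 0.1366 -16.07
side dial -> thole [0.1404 0.0029] 0.1404 1.17
side rose -> chole [ 0.1312 -0.0413] 0.1375 -17.48
```

The sizes and the 100–150 mm distances agree with the text, and the two views differ by about 2 mm, as the calibration note says. I'll push with the jaws partly open, so each disc nests against both fingertips and stays stable. First I'll move above the tower and probe the fingertip height on the panel face.

```bash
cat >> h.py <<'E'
from scipy.spatial.transform import Rotation as Ro
def ori(ang):
    """tool down, jaw axis perpendicular to push direction (angle ang in world xy); the half turn nearest present joints"""
    best=None; q0=np.array(get_obs()['joint_pos'])
    for s in(1,-1):
        y=np.array([0,0,-1.]); z=s*np.array([-np.sin(ang),np.cos(ang),0]); x=np.cross(y,z)
        q=Ro.from_matrix(np.stack([x,y,z],1)).as_quat()
        yield q
def reach(p,ang):
    q0=np.array(get_obs()['joint_pos']); L=[]
    for q in ori(ang):
        j=kinematics.solve_ik(p,q)
        if j is not None: L.append((np.abs(np.array(j)-q0).max(),q))
    q=min(L,key=lambda a:a[0])[1]; bot.reach(p,q); return q
def st(m=''):
    o=get_obs(); print(m,'t%.2f'%o['time_s'],np.round(o['position'],4),'F',np.round(o['wrist_force'],1),'w%.4f'%o['gripper_width'])
    return o
E
python3 - <<'E'
from h import *
st()
reach([.515,-.203,.12],np.radians(1.6)); st('above')
hand.move_gripper(.030); st('grip')
bot.servo_line([.515,-.203,.055],velocity=.15); o=st('low')
for n in('side','top'):
    c=vision.read_camera(n); cv2.imwrite(f'pics/low_{n}.png',crop(c,proj(c,[.515,-.203,.03]),60,6)[:,:,::-1][:600,:720])
    print(n,proj(c,[.515,-.203,.038]),proj(c,[.515,-.203,.02]))
E
```

```text
t0.35 [ 0.238  -0.5778  0.2481] F [ 0.9 -0.2 -1. ] w0.0852
above t2.11 [ 0.5151 -0.2037  0.1203] F [-0.6 -0.  -0. ] w0.0859
grip t2.68 [ 0.515 -0.203  0.12 ] F [-0.6 -0.3  0.7] w0.0301
low t3.27 [ 0.5152 -0.2031  0.0552] F [1.  1.3 0.4] w0.0301
side [291.31023065 307.48385438] [291.7979967  312.89199561]
top [400.91663827 277.50582659] [399.51040637 277.63719841]
```

View pics/low_side.png

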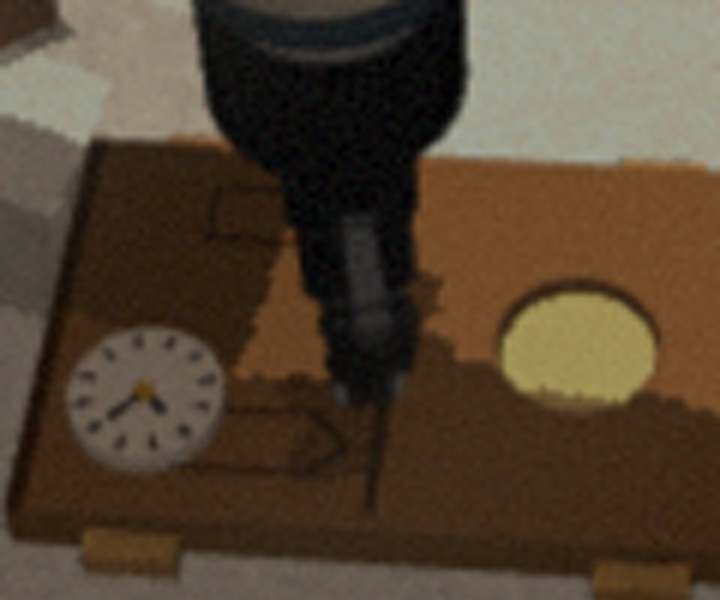

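The side view shows the fingers above the panel midline with the tip near crop pixel (370,395). The dial is undisturbed, and the arm's shadow falls on the tower. Next is the downward probe.

```bash
python3 - <<'E'
from h import *
z=.055
bot.servo_line([.515,-.203,.045],velocity=.1)
f0=st()['wrist_force'][2]
z=.045
while z>.028:
    z-=.0015
    bot.servo_line([.515,-.203,z],velocity=.03)
    o=get_obs(); print(round(z,4),round(o['position'][2],4),round(o['wrist_force'][2],1),round(o['time_s'],2))
    if o['wrist_force'][2]-f0>5: break
bot.servo_line([.515,-.203,z+.02],velocity=.1); st()
E
```

```text
t3.62 [ 0.5149 -0.203   0.0452] F [-0.7  0.2  0.8] w0.0303
0.0435 0.0437 -1.0 3.87
0.042 0.0419 0.4 4.12
0.0405 0.0404 0.3 4.37
0.039 0.0389 0.3 4.62
0.0375 0.0374 -0.4 4.87
0.036 0.0366 9.0 5.12
 t5.47 [ 0.5155 -0.2032  0.0564] F [-0.8 -0.4 -0.4] w0.0296
```

The tips touch the panel face when the TCP is at z≈0.037, so the fingertips really are 17 mm ahead of the TCP at this opening. Next I'll push the dial until it is about 12 mm short of the recess, retreat and look.

```bash
cat >> h.py <<'E'
ZP=.0405
def snap(name,kinds,r={'top':22,'side':19}):
    for n in('top','side'):
        c=vision.read_camera(n); cv2.imwrite(f'pics/{name}_{n}.png',crop(c,proj(c,kinds['ctr']),60,6)[:600,:720,::-1])
        for k,xy in kinds['find'].items():
            try:
                w,p,e=locate(c,proj(c,[*xy,Z[k]]),k,r=r[n]); print(n,k,w.round(4),p.round(1),e.round(1))
            except Exception as ex: print(n,k,'fail',ex)
E
python3 - <<'E'
from h import *
hole=np.array([.5842,-.2010]); disc=np.array([.4435,-.2049])
d=hole-disc; L=np.linalg.norm(d); d/=L; a=np.arctan2(d[1],d[0])
s=disc-d*.050
bot.servo_line([.515,-.203,.10],velocity=.2)
reach([*s,.10],a); bot.servo_line([*s,ZP],velocity=.12); st('down')
e=hole-d*(.031+.012)
bot.servo_line([*e,ZP],velocity=.06); st('pushed')
b=e-d*.05; bot.servo_line([*b,ZP],velocity=.2); bot.servo_line([*b,.1],velocity=.2); st()
snap('d1',{'ctr':[.54,-.2,.02],'find':{'dial':hole-d*.012}})
E
```

```text
down t7.03 [ 0.394  -0.2063  0.0405] F [ 0.1 -0.3 -0.1] w0.0304
pushed t9.65 [ 0.5411 -0.2022  0.0405] F [-0.2  0.4 -0.1] w0.0299
 t10.50 [ 0.4925 -0.2038  0.1008] F [ 0.4  1.  -0.3] w0.0302
top dial [ 0.5709 -0.2036] [399.9 253.5] [51.3 53.6]
side dial [ 0.5727 -0.1998] [320.9 306.6] [41.3 47.7]
```

```bash
python3 -c "
import cv2,numpy as np
a=[cv2.resize(cv2.imread(f'pics/d1_{n}.png'),(400,333)) for n in('top','side')];cv2.imwrite('pics/d1.png',np.hstack(a))"
```

```text
(no output)
```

View pics/d1.png

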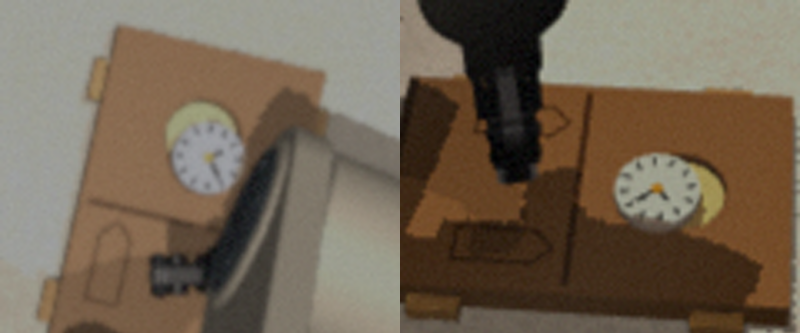

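The dial has moved to about 13 mm short of the recess, with the fingers retreated. The top view puts it slightly to the right (-y) of the recess and the side view puts it almost in line. I'll check the contour quality to settle which is right.

```bash
python3 - <<'E'
from h import *
ims=[]
for n in('top','side'):
    c=vision.read_camera(n); u,v=[int(x) for x in proj(c,[.575,-.202,.024])]; r=25
    f=c['frame'][v-r:v+r,u-r:u+r]; 
    for k in range(3): # average frames
        pass
    a=cv2.resize(f,(400,400),interpolation=cv2.INTER_LINEAR)
    for uv,col,(zz,rad,ctr) in [((0,0),(255,0,0),(.02,.0265,(.5842,-.2010) if n=='top' else (.5862,-.1991))),((0,0),(0,0,255),(.028,.025,(.5709,-.2036) if n=='top' else(.5727,-.1998)))]:
        pts=np.array([proj(c,[ctr[0]+rad*np.cos(t),ctr[1]+rad*np.sin(t),zz]) for t in np.linspace(0,6.28,60)])
        q=((pts-[u-r,v-r]+.5)*8).astype(np.int32); cv2.polylines(a,[q],True,col,1)
    ims.append(a)
cv2.imwrite('pics/d1z.png',np.hstack(ims)[:,:,::-1])
E
```

```text
(no output)
```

View pics/d1z.png

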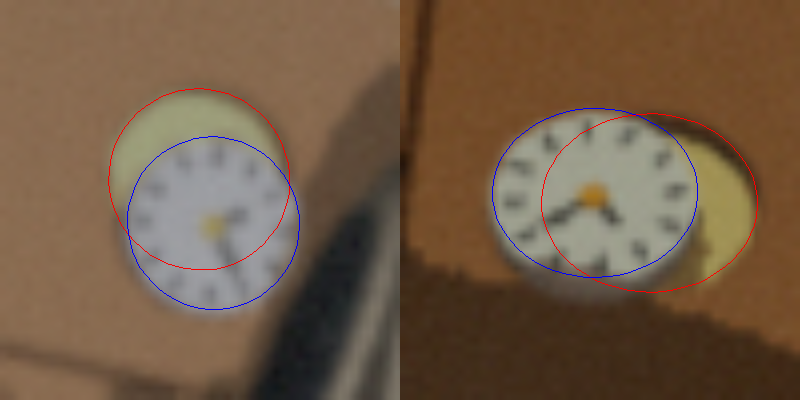

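```bash
python3 - <<'E'
from h import *
rows=[]
for ctrs,g in (({'top':(.5842,-.2010),'side':(.5862,-.1991)},.0265),({'top':(.5881,.1835),'side':(.5902,.1824)},.0225)):
  ims=[]
  for n in('top','side'):
    c=vision.read_camera(n); f0=cv2.imread(f'pics/{n}0.png')[:,:,::-1].copy(); ctr=ctrs[n]
    u,v=[int(x) for x in proj(c,[*ctr,.02])]; r=18
    a=cv2.resize(f0[v-r:v+r,u-r:u+r],(360,360),interpolation=cv2.INTER_LINEAR)
    b=a.copy()
    for zz,col in((.02,(255,0,0)),(.012,(0,0,255))):
        pts=np.array([proj(c,[ctr[0]+g*np.cos(t),ctr[1]+g*np.sin(t),zz]) for t in np.linspace(0,6.28,60)])
        cv2.polylines(b,[((pts-[u-r,v-r]+.5)*10).astype(np.int32)],True,col,1)
    ims+= [b]
  rows.append(np.hstack(ims))
cv2.imwrite('pics/holes.png',cv2.resize(np.vstack(rows),(600,600))[:,:,::-1])
E
```

```text
(no output)
```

View pics/holes.png

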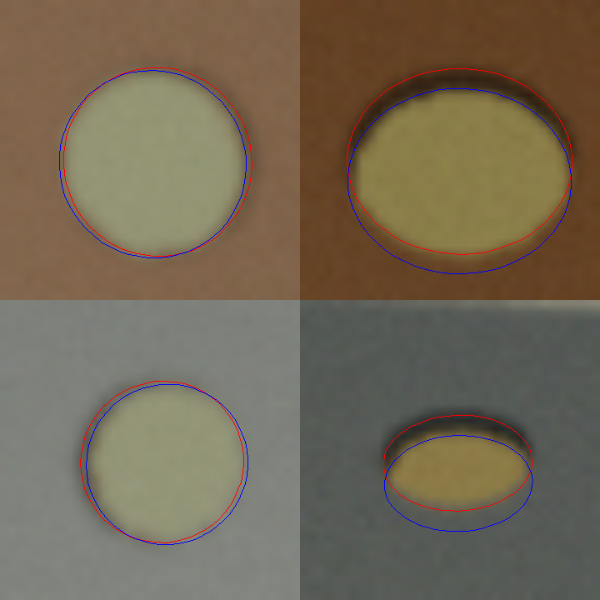

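The hub in the zoomed views at (213,226) and (593,196) settles it. The dial needs about 13.2 mm forward and 2.2 mm towards +y, and with the hub both cameras agree to about 0.5 mm. I'll renest and push obliquely, then straight in.

```bash
python3 - <<'E'
from h import *
d=np.array([.1407,.0039]); d/=np.linalg.norm(d); n=np.array([-d[1],d[0]])
e=np.array([.5411,-.2022])
b=e-d*.02
bot.servo_line([*b,.1],velocity=.2) ; bot.servo_line([*b,ZP],velocity=.15); 
bot.servo_line([*(e-d*.001),ZP],velocity=.05)
bot.servo_line([*(e+d*.008+n*.0022),ZP],velocity=.025); st()
bot.servo_line([*(e+d*.0142+n*.0022),ZP],velocity=.02); st()
bot.servo_line([*(e-d*.02+n*.0022),ZP],velocity=.15)
bot.servo_line([*(e-d*.05),.12],velocity=.3); st()
for m in('top','side'):
    c=vision.read_camera(m); cv2.imwrite(f'pics/d2_{m}.png',crop(c,proj(c,[.585,-.2,.024]),25,16)[:,:,::-1])
a=[cv2.resize(cv2.imread(f'pics/d2_{m}.png'),(400,400)) for m in('top','side')];cv2.imwrite('pics/d2.png',np.hstack(a))
E
```

```text
t12.80 [ 0.5491 -0.1997  0.0405] F [-0.1 -0.2 -0.7] w0.0297
 t13.26 [ 0.5553 -0.1996  0.0405] F [-0.6  0.5  0.4] w0.0301
 t14.07 [ 0.4925 -0.2041  0.1214] F [ 0.8 -0.6 -0.3] w0.0301
```

View pics/d2.png

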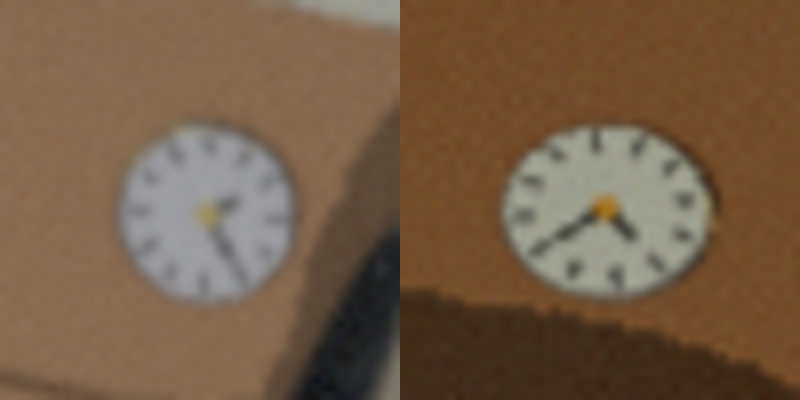

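The dial now looks sunk flush in the recess: the hub sits centred at crop (208,213) and (605,208), and no white side wall shows in the side view. I'll do the rose the same way with a narrower 25 mm gap.

```bash
python3 - <<'E'
from h import *
ZP=.041
off=np.array([.001,.0003])
hole=np.array([.5881,.1835])+off; disc=np.array([.4569,.2213])+off
d=hole-disc; d/=np.linalg.norm(d); a=np.arctan2(d[1],d[0])
s=disc-d*.048
reach([*s,.12],a); hand.move_gripper(.025); bot.servo_line([*s,ZP],velocity=.12); st('down')
e=hole-d*(.0279+.012)
bot.servo_line([*e,ZP],velocity=.06); o=st('pushed'); print('e',e,'d',d)
b=e-d*.03; bot.servo_line([*b,ZP],velocity=.2); bot.servo_line([*(e-d*.07),.12],velocity=.3); st()
snap('r1',{'ctr':[.57,.19,.02],'find':{'rose':hole-d*.012}})
ims=[]
for n in('top','side'):
    c=vision.read_camera(n); u,v=[int(x) for x in proj(c,[.582,.186,.024])]; r=20
    f=c['frame'][v-r:v+r,u-r:u+r]
    im=cv2.resize(f,(400,400),interpolation=cv2.INTER_LINEAR)
    h=(.5881,.1835) if n=='top' else (.5902,.1824)
    g=np.array(h)-d*.012
    for ctr,zz,rad,col in ((h,.02,.0225,(255,0,0)),(g,.028,.021,(0,0,255))):
        pts=np.array([proj(c,[ctr[0]+rad*np.cos(t),ctr[1]+rad*np.sin(t),zz]) for t in np.linspace(0,6.28,60)])
        cv2.polylines(im,[((pts-[u-r,v-r]+.5)*10).astype(np.int32)],True,col,1)
    cp=(proj(c,[*g,.028])-[u-r,v-r]+.5)*10; print(n,'blue centre',cp,'px/mm',(proj(c,[g[0]+.001,g[1],.028])-proj(c,[*g,.028]))*10,(proj(c,[g[0],g[1]+.001,.028])-proj(c,[*g,.028]))*10)
    ims.append(im)
cv2.imwrite('pics/r1z.png',np.hstack(ims)[:,:,::-1])
E
```

```text
down t16.83 [0.4121 0.235  0.0413] F [-0.  -0.   0.3] w0.0252
pushed t19.39 [0.5506 0.1949 0.041 ] F [-0.2 -0.2 -0. ] w0.0249
e [0.55075955 0.19484626] d [ 0.96091356 -0.27684857]
 t20.13 [0.4846 0.2147 0.1214] F [-0.2  0.1 -0.5] w0.0253
top rose [0.579  0.1844] [232.2 248.7] [45.5 52.7]
side rose [0.5819 0.1845] [302.  181.6] [38.5 59.7]
top blue centre [203.11247047 231.09199577] px/mm [ 0.10327786 -4.34413729] [-4.37719726 -0.03419503]
side blue centre [201.05526143 196.44548401] px/mm [ 3.95914557 -0.39840451] [-0.46962461 -2.51416521]
```

View pics/r1z.png

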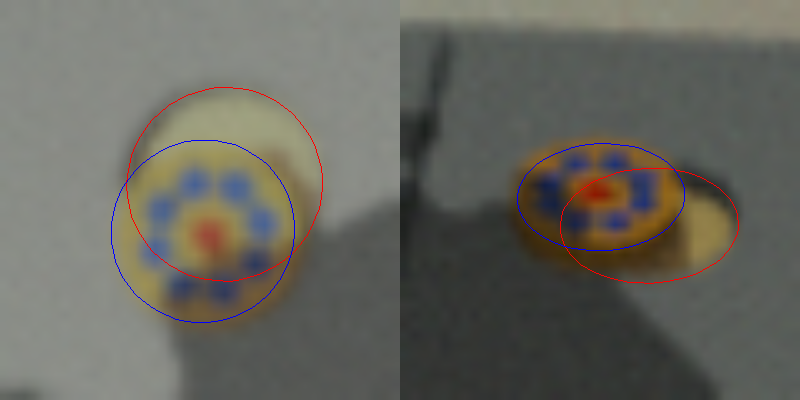

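The two blob masks merged with the pale floor (axes of 52–60 mm), so I discard them. The red hub and the ring of blue spots are centred at (209,237.5) in the top crop against the expected (203,231). So the rose needs about 13.0 mm forward and 1.7 mm to the left. The side view resolves y poorly here (about 4 mm/px), so I go by the top view.

```bash
python3 - <<'E'
from h import *
ZP=.041
d=np.array([.96091,-.27685]); n=np.array([-d[1],d[0]])
e=np.array([.5506,.1949])
b=e-d*.02
bot.servo_line([*b,.1],velocity=.25); bot.servo_line([*b,ZP],velocity=.15)
bot.servo_line([*(e-d*.001),ZP],velocity=.05)
bot.servo_line([*(e+d*.008+n*.0017),ZP],velocity=.025); st()
bot.servo_line([*(e+d*.0140+n*.0017),ZP],velocity=.02); st()
bot.servo_line([*(e-d*.02+n*.0017),ZP],velocity=.15)
bot.servo_line([*(e-d*.08),.12],velocity=.3); st()
ims=[]
for m in('top','side'):
    c=vision.read_camera(m); ims.append(cv2.resize(crop(c,proj(c,[.589,.184,.02]),20,16),(400,400)))
    print(m,proj(c,[.589,.184,.02]))
cv2.imwrite('pics/r2.png',np.hstack(ims)[:,:,::-1])
E
```

```text
t22.29 [0.5588 0.1943 0.0409] F [-1.9  0.4  0.4] w0.0250
 t22.74 [0.5646 0.1926 0.041 ] F [0.8 0.4 0.4] w0.0249
 t23.60 [0.4748 0.2175 0.121 ] F [-0.3  0.7 -0. ] w0.0251
top [232.76602828 244.52305405]
side [304.87929218 182.63770692]
```

View pics/r2.png

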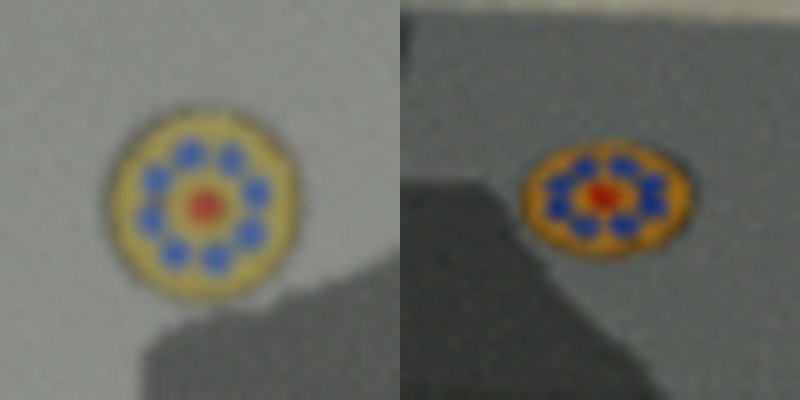

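The rose also looks sunk, with no brass side wall visible and its hub at (206,206) and (603,197). I'll move the arm clear, measure both discs and compare the bystanders with the first pictures.

```bash
python3 - <<'E'
from h import *
bot.servo_line([.43,.23,.25],velocity=.25)
reach([.24,.50,.30],np.radians(-16)); st()
ims=[];P={}
for m in('top','side'):
    c=vision.read_camera(m); f0=cv2.imread(f'pics/{m}0.png')[:,:,::-1]
    cv2.imwrite(f'pics/fin_{m}.png',c['frame'][:,:,::-1])
    for k,h,tr in(('dial',{'top':(.5842,-.2010),'side':(.5862,-.1991)}[m],.05),('rose',{'top':(.5881,.1835),'side':(.5902,.1824)}[m],.042)):
        try:
            w,p,e=locate(c,proj(c,[*h,.02]),k,z=.02,r=19); P[m,k]=p
            print(m,k,'at z=20 rel. to recess mm',((w-h)*1000).round(2),p.round(2),'axes',e.round(1))
        except Exception as ex: print(m,k,ex)
        ims.append(cv2.resize(crop(c,proj(c,[*h,.02]),18,8),(300,300)))
    for q,u in (('glue',[.778,.007,.08]),('offcut',[.392,-.003,.03])):
        uu,vv=proj(c,u).astype(int); s=np.s_[vv-18:vv+18,uu-18:uu+18]
        sh,resp=cv2.phaseCorrelate(np.float32(cv2.cvtColor(f0[s],6)),np.float32(cv2.cvtColor(c['frame'][s],6))); print(m,q,'shift px',np.round(sh,2),round(resp,2))
cT=vision.read_camera('top');cS=vision.read_camera('side')
for k in('dial','rose'):
    if ('top',k) in P and ('side',k) in P:
        X=cv2.triangulatePoints(cT['intrinsics']@cT['view'][:3],cS['intrinsics']@cS['view'][:3],P['top',k],P['side',k]); print(k,'triangulated',(X[:3]/X[3]).ravel().round(4))
cv2.imwrite('pics/fin.png',np.vstack([np.hstack(ims[:2]),np.hstack(ims[2:])])[:,:,::-1])
E
```

```text
t25.67 [0.2407 0.4992 0.2993] F [0.3 0.6 0.2] w0.0253
top dial at z=20 rel. to recess mm [-1.08 -0.02] [398.44 248.37] axes [51.4 51.9]
top rose at z=20 rel. to recess mm [-0.41 -0.08] [233.01 245.09] axes [44.1 45.1]
top glue shift px [ 0.08 -0.04] 0.95
top offcut shift px [ 0.08 -0.01] 1.04
side dial at z=20 rel. to recess mm [-0.82 -0.92] [327.34 307.09] axes [39.5 47.9]
side rose at z=20 rel. to recess mm [-0.41  1.84] [305.18 182.55] axes [32.6 46.8]
side glue shift px [-0.06  0.03] 0.99
side offcut shift px [-0.05  0.1 ] 0.96
dial triangulated [ 0.5841 -0.2009  0.0212]
rose triangulated [0.5887 0.1833 0.0207]
```

View pics/fin.png

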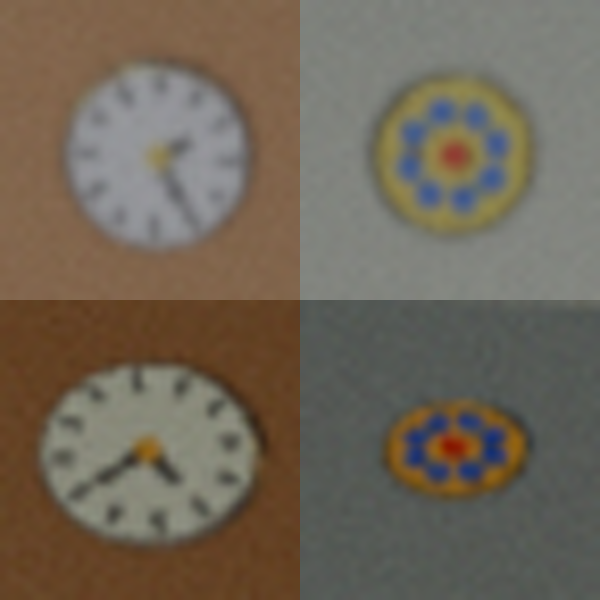

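View pics/fin_top.png

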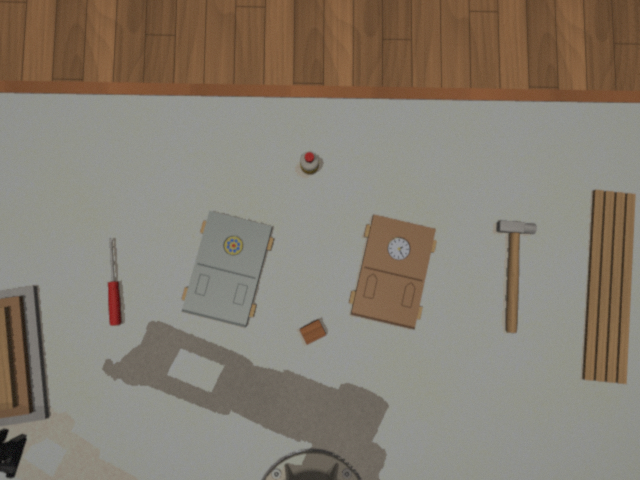

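Both discs look seated. As an independent height check, I'll triangulate the coloured hubs in the first pictures (face at 28 mm) and now (20 mm if flush).

```bash
python3 - <<'E'
from h import *
C={n:vision.read_camera(n) for n in('top','side')}
def hub(f,uv,k,r=7):
    u,v=[int(round(x)) for x in uv]; a=f[v-r:v+r+1,u-r:u+r+1].astype(float)
    w=(a[...,0]-a[...,2]) if k=='dial' else (a[...,0]-a[...,1])
    b=np.median(w); w=np.clip(w-(b+.4*(w.max()-b)),0,None)
    yy,xx=np.mgrid[-r:r+1,-r:r+1]
    return np.array([u+(w*xx).sum()/w.sum(),v+(w*yy).sum()/w.sum()])
for tag,G in (('start',{'dial':[(401.5,308.5),(256,315)],'rose':[(214.5,301.5),(253,176)]}),('now',{'dial':[(398.9,248.3),(327.3,307)],'rose':[(233.2,245),(305,182.3)]})):
    for k,(a,b) in G.items():
        F={n:(cv2.imread(f'pics/{n}0.png')[:,:,::-1] if tag=='start' else C[n]['frame']) for n in C}
        p=[hub(F['top'],a,k,5),hub(F['side'],b,k,4 if k=='dial' else 3)]
        X=cv2.triangulatePoints(C['top']['intrinsics']@C['top']['view'][:3],C['side']['intrinsics']@C['side']['view'][:3],*p); print(tag,k,p,(X[:3]/X[3]).ravel().round(4))
E
```

```text
start dial [array([401.05152979, 308.84380032]), array([255.66221629, 314.73497997])] [ 0.4448 -0.2041  0.0307]
start rose [array([214.34570766, 301.9358082 ]), array([252.0766129 , 175.47177419])] [0.4582 0.2208 0.0301]
now dial [array([398.61904762, 248.40136054]), array([327.20382696, 306.53410982])] [ 0.5839 -0.2009  0.0232]
now rose [array([233.01171875, 245.13671875]), array([304.85121951, 182.13414634])] [0.5881 0.183  0.0225]
```

Both hubs dropped by about 7.5 mm, against 8 mm expected and with the same bias for both. That means both discs are down in their recesses, and the arm is clear.

```bash
python3 -c "
from workcell import hand_in,get_obs
print(get_obs()['time_s']); print(hand_in())"
```

```text
25.9667
the job is handed in; nothing more can be done
None
```

I pushed both inserts into their recesses with the jaws partly open as a two-finger nest (30 mm gap for the dial, 25 mm for the rose). I stopped each disc about 13 mm short, measured again with the cameras, corrected about 2 mm sideways and slid it in. I handed the job in at about 26 s, with the arm clear of everything.

**Last checks**
- **Height:** the hubs of the dial and rose dropped 7.5 and 7.6 mm between the first and last pictures, against 8 mm expected. The absolute triangulated heights read 2–3 mm high at both times, which fits the calibration error. No side walls show any more, and both decorated faces are up.
- **Centring:** in the top view, the dial is about 1.1 mm and the rose about 0.4 mm from the recess centre.
- **Bystanders:** the glue bottle and offcut shifted 0.1 px or less between the first and last pictures. I only compared the hammer and screwdriver by eye, and they looked unmoved.

**Disagreements**
- In the side view, the rose sits 1.8 mm off in y. One pixel there is about 4 mm, and the recess fit in that view was poor, so I trusted the top view.
- The dial's first sideways offset also differed by about 2 mm between the cameras, until I measured from its hub instead of its outline.
- With the rose short of the recess, the outline masks merged with the pale floor, so I discarded them and measured from the hub and spots.

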